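# Sift the small nuts out of a mixed lot of fixture hardware

## Robot

A 6-joint arm with a two-finger parallel gripper is mounted at the origin on the work surface. World frame = base frame: x ahead of the robot, y to its left, z up, the work surface at z = 0. Lengths are in mm, angles in rad, forces in N, time in s.
With the tool pointing down it reaches from about 350 to 875 mm from the base axis. Payload 4.2 kg.
Tool frame: the origin (TCP) lies at the very end of the fingers, on their centre line; the grasp point (between the pads) lies 19 mm behind it; z points along the fingers, y is the direction in which the jaws open and shut (so a half turn about z gives the same grasp; the last joint's range is limited). The gripper opens to 85 mm and grips with 20 to 120 N. Pads are 22 mm wide; open, the fingers measure 114 mm over their backs; the gripper's body (76 mm by 85 mm) begins 54 mm behind the grasp point. The pads swing forward as they close: fully open they stand 13 mm farther back than shut.
Start: joints at [1.412, 0.385, 0.008, 0, -1.194, -0.259], TCP at [253.561, 571.232, 231.312] pointing down, gripper open.
Joint ranges: [-3.14, 3.14], [-1.21, 2.06], [-1.07, 1.41], [-3.16, 2.05], [-2.99, -0.16], [-3.1, 3.1]. Speed limits (rad/s): [2.79, 2.79, 3.14, 3.14, 3.14, 3.14].

## Interface

Orientations are given as a unit quaternion [x, y, z, w].
In Python, from bench import arm, optics, job gives the robot as it stands.
- The arm moves only by the tool send_rows, never from a script. Its argument "steps" is a list that holds one entry, the list of rows, each a list of 5 numbers: the shift along the tool's x, y, z in cm, then the turn about the tool's z in rad, then the opening, from 0 (shut) to 1 (fully open). A call has 1 to 10 rows; each row shifts and turns the pose as measured when the row begins, along the tool's axes as they then stand; what a row does not reach is not made up. A row lasts 1/12 s, in which the tool goes at most 41.7 mm and 7.16 degrees, less where a joint would pass 70% of its speed; a pose out of reach is approached as far as the arm can. A call with a gripper value outside its range is refused whole. The fingers move at their own pace and stop on an object; the grip force is fixed at half the most. Time passes only in rows, so rows that do not move let the fingers close. It gives the time, the measured TCP pose, the force and the opening at its end, in the units of the state.
- arm.read_state(): the state, without advancing time (a new reading comes with each control period).
- optics.get_image(name): name is "side" or "top" or "wrist"; returns (picture, depth): 384x512x3 uint8, blue, green, red; 384x512 float32, mm along the optical axis (not along the pixel's ray), 0 where there is no reading.
- optics.get_calibration(name): a dict with "K" (3x3 intrinsics, pixels), "rvec" (rotation vector, rad) and "tvec" (3), from world to camera coordinates, as OpenCV has them; the wrist camera has in their place "hand_eye" (4x4, takes a point from camera to tool coordinates, whose origin is the TCP and whose axes are the flange's). Camera axes: x right, y down, z forward; pixel columns grow to the right and rows downward; lengths in mm; the calibration is good to about 2 mm. A picture is of the moment at which its call begins: read the wrist's pose just before it. get_calibration takes no time and is no camera call.
- job.job_done(): hands the job in, once; it reports no verdict.
The state is a dict: "clock": time; "joints": joint angles; "joint_vel": joint speeds; "joint_efforts": joint torques, N m; "position": TCP position; "ee_rot": TCP orientation; "contact_force": force on the tool from outside, world axes, zero at the start; "wrist_torque": the same for the moment, N m; "gripper_width": finger opening in mm.
Only numpy, scipy, OpenCV 4.12 (cv2) and the standard library are available. Lean on these libraries where they do the work, as an engineer would, in place of code of your own. Each camera call takes 0.05 s, during which the arm holds its last target. There are 200 camera calls.

## Task

The handled steel sieve in the white nest holds a mixed lot from a fixture change-over: six small hex nuts and three large shaft collars; sift the nuts into the grey parts box. Lift the handle end of the box's sliding lid over its stop lip, slide the lid out of its grooves and lay it flat on the bench; then carry the sieve gently over the open box, keep it level and shake it briskly side to side until all six nuts have dropped through into the box. Set the sieve back down in its nest with all three collars still in it, and leave the other things on the bench where they are.

Things in the scene. Friction and masses are not known exactly. Their poses are not given: they have to be found in the camera images.
- box: the fixed open-topped parts box of grey plastic, 230 mm long (its x) and 180 mm wide (its y); origin at the centre of its underside, z up. Inside it is 220 x 160 mm, its floor 5 mm up. Its side walls end in level ledges 55 mm up, on which the lid lies; the back wall (x = +115 mm) is 65 mm high. The lid leaves only towards the box's -x, the end away from the sieve
- box_lip (a point): middle of the top of the stop lip: the box's front wall (x = -112.5 mm), 5 mm thick, 61 mm high, so 6 mm above the ledges
- box_rails (a point): front end of the grooves (midway between the two sides, at the rails' top, 69 mm up). On each side an overhanging rail runs from here back to the back wall (box x = -15 to +110 mm) and makes a groove 11 mm high over the ledge; in front of here the sides have no rail
- lid_mid (a point): the loose sliding lid of white plastic, 218 (x) x 168 (y) x 5 mm, 260 g; centre of its plate, axes along the box's while shut. Shut, it lies on the ledges, its rear part in the grooves, its front edge behind the lip. Its front (-x) end must rise about 8 mm to pass over the lip (it tilts 2 to 3 degrees in its loose grooves); it is clear of the grooves after sliding 125 mm to the box's -x
- lid_handle (a point): centre of the grip bar of the aluminium bridge handle on the lid: bar 90 mm long along the lid's y, 12 mm thick (x), 16 mm high, its centre 30.5 mm above the plate's centre and 64 mm towards the lid's -x end; open space 20 mm high under the bar between posts 70 mm apart
- nest: the fixed white plastic nest in which the sieve stands, 170 x 170 mm; origin at the centre of its underside, z up. Its floor is 8 mm above the bench, inside a square recess of 142 x 142 mm with a rim 16 mm above the bench
- sieve_mid (a point): the loose square steel sieve, 126 x 126 mm (132 mm along x over the handle's uprights), walls 32 mm high, open at the top; 320 g empty, about 600 g with its load. This point is at its centre, 16 mm above its underside. Its 4 mm thick floor has sixteen 22 mm square holes between 8 mm wide webs. In the nest its x and y run along the nest's
- sieve_handle (a point): centre of the grip bar of the sieve's fixed bridge handle: bar 132 mm long along the sieve's x, 14 mm thick (y), 18 mm high, its centre 100 mm above the sieve's underside and straight above its centre. Held there across the bar, the sieve is stiffest for shaking along its y, across the bar; strokes of 45 mm at a mean 0.3 m/s , some 3 strokes a second, work well, at half that speed the nuts may stick
- nut0_mid (a point): small hex nut 1 of 6: 16 mm across flats, 18.5 mm across corners, 8.4 mm thick, 12 g, dark steel; its centre. It starts lying flat on a crossing of the sieve floor's webs and slides only under a brisk sideways jerk (friction 0.19 to 0.26)
- nut1_mid (a point): small hex nut 2 of 6: 16 mm across flats, 18.5 mm across corners, 8.4 mm thick, 12 g, dark steel; its centre. It starts lying flat on a crossing of the sieve floor's webs and slides only under a brisk sideways jerk (friction 0.19 to 0.26)
- nut2_mid (a point): small hex nut 3 of 6: 16 mm across flats, 18.5 mm across corners, 8.4 mm thick, 12 g, dark steel; its centre. It starts lying flat on a crossing of the sieve floor's webs and slides only under a brisk sideways jerk (friction 0.19 to 0.26)
- nut3_mid (a point): small hex nut 4 of 6: 16 mm across flats, 18.5 mm across corners, 8.4 mm thick, 12 g, dark steel; its centre. It starts lying flat on a crossing of the sieve floor's webs and slides only under a brisk sideways jerk (friction 0.19 to 0.26)
- nut4_mid (a point): small hex nut 5 of 6: 16 mm across flats, 18.5 mm across corners, 8.4 mm thick, 12 g, dark steel; its centre. It starts lying flat on a crossing of the sieve floor's webs and slides only under a brisk sideways jerk (friction 0.19 to 0.26)
- nut5_mid (a point): small hex nut 6 of 6: 16 mm across flats, 18.5 mm across corners, 8.4 mm thick, 12 g, dark steel; its centre. It starts lying flat on a crossing of the sieve floor's webs and slides only under a brisk sideways jerk (friction 0.19 to 0.26)
- collar0_mid (a point): large steel shaft collar 1 of 3: a ring 34 mm in diameter, 13 mm thick, with a 16 mm bore, 70 g; its centre. Too large for the holes
- collar1_mid (a point): large steel shaft collar 2 of 3: a ring 34 mm in diameter, 13 mm thick, with a 16 mm bore, 70 g; its centre. Too large for the holes
- collar2_mid (a point): large steel shaft collar 3 of 3: a ring 34 mm in diameter, 13 mm thick, with a 16 mm bore, 70 g; its centre. Too large for the holes
- clamp_mid (a point): bystander: a loose toggle clamp on a 75 x 40 mm steel foot, about 100 mm tall; 30 mm above its underside
- carrier_mid (a point): bystander: a loose white product carrier, 100 x 170 x 20 mm, holding a flat dark device; its centre
- driver: bystander: a loose screwdriver with a black handle, 170 mm long, lying on the bench
Not all that is in view belongs to the job. Of the things like the part that bears sieve_mid, leave any that is green or yellow; of the rest the larger one is meant.

How it is judged:
By the outcome, as a careful person would: the job done as asked, in the order asked, and still so for the second after the job is handed in, with the robot touching nothing.
It also fails if it takes over 64 s, if anything falls off the work surface, if the arm or the gripper's body presses on something with over 40 N, if the wrist force passes 120 N, or if a joint passes its speed limit or range.

## Working session

There is one attempt and no reset: what is moved stays moved. The work goes in short steps, Python scripts to look and compute and a tool call to move; the robot and the scene stay as the last step left them, time stands still between calls to the robot, and variables do not carry over. Pictures are saved under pics/ and viewed, about 8 in all and at most 12, crops included, and the job is handed in when it is done.

Besides the shell and the picture viewer there is one more tool, called after ">>>" as a command line: name --argument value ..., lists and objects as JSON in quotes. send_rows: Moves the arm, as the interface text tells. Its arguments: {"type":"object","properties":{"steps":{"type":"array","items":{"type":"array","items":{"type":"array","items":{"type":"number"}}}}},"required":["steps"]}

```bash
mkdir -p pics; cat > h.py <<'E'
import numpy as np, cv2
from bench import arm, optics, job
from scipy.spatial.transform import Rotation as R
def cam(name, st=None):
    c=optics.get_calibration(name); K=np.array(c["K"],float)
    if "rvec" in c:
        r=R.from_rotvec(np.ravel(c["rvec"])).as_matrix(); t=np.ravel(c["tvec"])
        return K, r.T, -r.T@t
    H=np.array(c["hand_eye"]); st=st or arm.read_state()
    r=R.from_quat(st["ee_rot"]).as_matrix()
    return K, r@H[:3,:3], r@H[:3,3]+np.array(st["position"])
def ray(C,uv,z):
    K,r,o=C; uv=np.atleast_2d(uv).astype(float)
    d=(np.linalg.inv(K)@np.c_[uv,np.ones(len(uv))].T).T@r.T
    return o+d*((z-o[2])/d[:,2])[:,None]
def cloud(C,D):
    K,r,o=C; v,u=np.indices(D.shape)
    p=np.stack([(u-K[0,2])/K[0,0]*D,(v-K[1,2])/K[1,1]*D,D],-1)
    return p@r.T+o
E
python3 - <<'E'
from h import *
s=arm.read_state(); print({k:np.round(v,3) for k,v in s.items()})
a,d=optics.get_image("top"); b,e=optics.get_image("side")
np.savez("s0.npz",a=a,d=d,b=b,e=e)
cv2.imwrite("pics/top0.png",cv2.resize(a,(800,600))); cv2.imwrite("pics/side0.png",cv2.resize(b,(800,600)))
for n in("top","side"): print(n,cam(n))
E
```

```text
{'clock': np.float64(0.0), 'joints': array([ 1.412e+00,  3.860e-01,  7.000e-03, -1.000e-03, -1.194e+00,
       -2.590e-01]), 'joint_vel': array([ 0.   , -0.   , -0.001, -0.002,  0.001, -0.001]), 'joint_efforts': array([-0.0000e+00, -3.9229e+01,  1.8840e+01,  4.1860e+00, -5.0000e-03,
        0.0000e+00]), 'position': array([253.329, 570.724, 230.215]), 'ee_rot': array([ 0.978, -0.207, -0.   ,  0.001]), 'contact_force': array([-0.225,  0.113,  0.574]), 'wrist_torque': array([ 0.013, -0.003, -0.084]), 'gripper_width': np.float64(85.44)}
top (array([[371.04437132,   0.        , 258.27663673],
       [  0.        , 371.04437132, 191.31798276],
       [  0.        ,   0.        ,   1.        ]]), array([[-6.73569696e-03, -9.90635570e-01,  1.36366411e-01],
       [-9.99976914e-01,  6.79489911e-03, -3.13325494e-05],
       [-8.95556868e-04, -1.36363474e-01, -9.90658468e-01]]), array([ 377.56562358,  187.15292897, 1158.35435322]))
side (array([[449.43001464,   0.        , 255.64802685],
       [  0.        , 449.43001464, 188.28104788],
       [  0.        ,   0.        ,   1.        ]]), array([[ 0.94074851, -0.22276869,  0.25566844],
       [-0.33856813, -0.65943923,  0.67120155],
       [ 0.01907511, -0.71799304, -0.69578886]]), array([ 228.1342355 , -583.72982618,  896.30469108]))
```

View pics/top0.png

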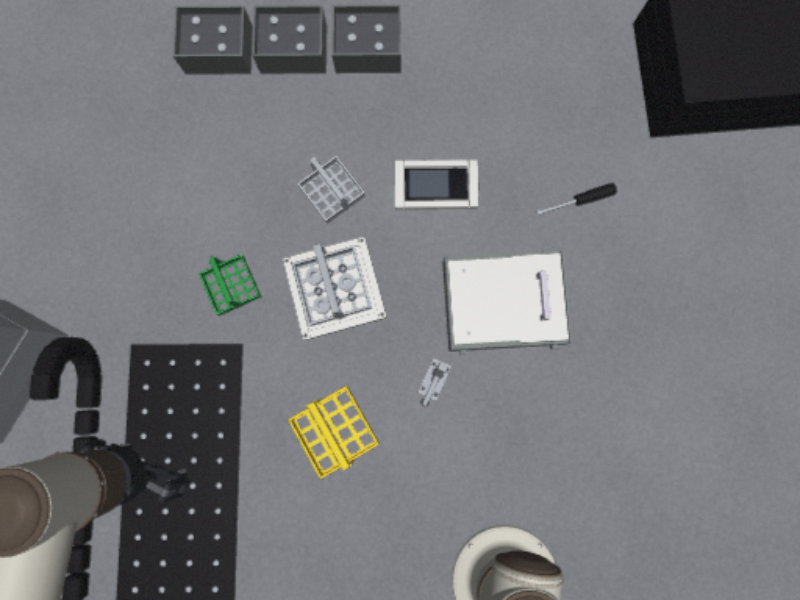

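View pics/side0.png

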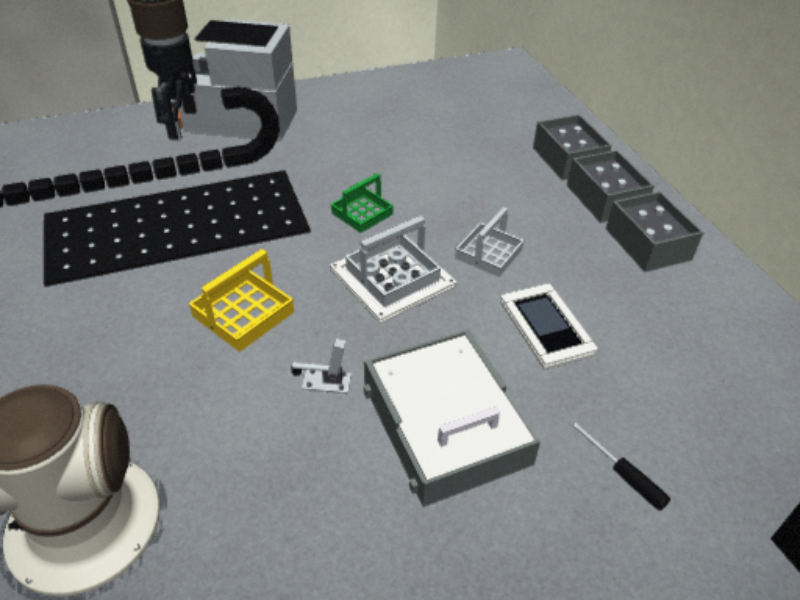

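Top view (800x600): sieve candidates are the steel sieve in the white nest (333,288), a smaller loose grey sieve (331,188), green (230,284) and yellow (333,432). The steel one in the nest, holding nuts and collars, is larger than the other grey one, so it is the one meant. The lid handle is at (545,295) and the box's -x points right, towards world -y.

```bash
python3 - <<'E'
from h import *
s=np.load("s0.npz"); a,d=s["a"],s["d"]; C=cam("top"); P=cloud(C,d)
def reg(x0,x1,y0,y1): 
    m=np.zeros(d.shape,bool); m[int(y0*.64):int(y1*.64),int(x0*.64):int(x1*.64)]=1; return m
def rect(m,n):
    q=P[m][:,:2].astype(np.float32); print(n,m.sum(),[np.round(v,1) for v in cv2.minAreaRect(q)],"z",np.round(np.percentile(P[m][:,2],[5,50,95]),1))
z=P[...,2]
b=reg(425,590,235,365)
rect(b&(z>45)&(z<80),"box/lid top"); rect(b&(z>85),"lid handle")
w=(a.min(2)>190)
rect(b&w&(z<70)&(z>50),"lid white")
n=reg(270,400,225,350); rect(n&(z>6)&(z<25)&w,"nest"); rect(n&(z>95),"bar"); 
rect(reg(280,380,140,230)&(z>6),"grey small"); rect(reg(390,485,150,215)&(z>8),"carrier"); rect(reg(405,460,350,415)&(z>8),"clamp"); rect(reg(530,625,175,222)&(z>6),"driver");rect(reg(270,390,375,490)&(z>6),"yellow");rect(reg(190,265,245,325)&(z>6),"green")
rect(reg(630,799,0,150)&(z>10),"black")
# side-view handle
C2=cam("side"); Q=cloud(C2,s["e"])
P=Q; z=Q[...,2]
rect(reg(345,460,205,300)&(z>95),"bar side"); rect(reg(420,510,395,450)&(z>84),"lid handle side"); 
f=a[int(225*.64):int(350*.64),int(270*.64):int(400*.64)]; g=s["b"][int(200*.64):int(330*.64),int(315*.64):int(465*.64)]
cv2.imwrite("pics/crop.png",np.hstack([cv2.resize(f,(400,400),interpolation=3),cv2.resize(g,(400,400),interpolation=3)]))
E
```

```text
box/lid top 4471 [array([527.9, -11.7]), array([180.5, 231.4]), np.float64(3.1)] z [55.7 59.8 67.4]
lid handle 186 [array([448.2,  32.5]), array([ 77.5, 331.1]), np.float64(37.7)] z [  89.9   95.3 1158.4]
lid white 3685 [array([528. , -11.1]), array([166.8, 216.8]), np.float64(3.2)] z [56.2 59.6 63. ]
nest 1295 [array([560.6, 326.8]), array([169.8, 168.6]), np.float64(15.0)] z [ 6.6 13.1 18.6]
bar 274 [array([490. , 284.7]), array([293.6,  48.9]), np.float64(31.5)] z [ 108.1  116.4 1158.4]
grey small 439 [array([611.7, 317.3]), array([508.4, 168.8]), np.float64(10.7)] z [ 6.7 26.3 85.6]
carrier 1639 [array([600.6, 119.9]), array([167.1, 447. ]), np.float64(89.7)] z [11.4 17.2 22.4]
clamp 204 [array([382.4, 119.7]), array([ 64.6, 118.8]), np.float64(32.6)] z [  8.6  39.5 100.1]
driver 279 [array([602.4,  -2.1]), array([104. , 578.5]), np.float64(39.7)] z [12.1 21.3 28.2]
yellow 755 [array([291.6, 301.7]), array([170.9, 262.8]), np.float64(13.5)] z [  6.6  34.9 111.2]
green 417 [array([467.5, 405. ]), array([439.1, 171.5]), np.float64(46.2)] z [ 6.7 24.8 80.6]
black 8279 [array([ 816.5, -156. ]), array([ 373.7, 1049.7]), np.float64(32.4)] z [ 28.7 108.1 147.6]
bar side 343 [array([376.6, -96.9]), array([1011.9,  110. ]), np.float64(66.8)] z [ 99.  112.7 818.6]
lid handle side 283 [array([ 372. , -306.9]), array([619.3,  75.8]), np.float64(55.6)] z [85.8 93.4 96.5]
```

View pics/crop.png

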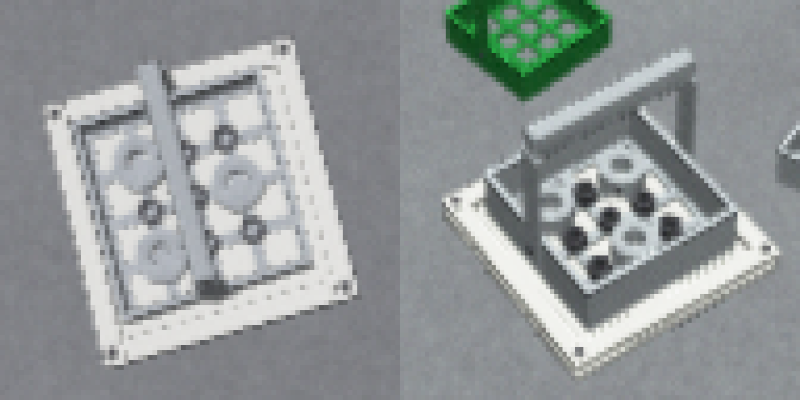

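The crop confirms it: the sieve in the nest holds dark nuts and three collars, and its bar runs from (150,70) to (210,290) in the left half. Next I'm getting cleaner handle numbers with the no-reading pixels dropped.

```bash
python3 - <<'E'
from h import *
s=np.load("s0.npz")
for nm,k,D in(("top","a",s["d"]),("side","b",s["e"])):
    P=cloud(cam(nm),D); z=P[...,2]; ok=D>0
    for n,x0,x1,y0,y1,lo,hi in(("lidh",460,600,-130,-30,86,100),("bar",450,660,240,420,104,125),("driver",550,800,-300,-80,7,40),("carrier",600,860,-20,150,9,30),("clamp",300,480,40,200,8,110),("small",600,800,230,420,8,90)):
        m=ok&(P[...,0]>x0)&(P[...,0]<x1)&(P[...,1]>y0)&(P[...,1]<y1)&(z>lo)&(z<hi)
        if m.sum()<10: continue
        r=cv2.minAreaRect(P[m][:,:2].astype(np.float32)); print(nm,n,m.sum(),[np.round(v,1) for v in r],"mean",P[m].mean(0).round(1),"bb",P[m].min(0).round(),P[m].max(0).round())
E
```

```text
top lidh 144 [array([532.1, -74.6]), array([89. , 12.3]), np.float64(3.2)] mean [531.8 -74.3  94.4] bb [488. -83.  86.] [577. -67. 100.]
top bar 232 [array([560.6, 328.8]), array([131.4,  14.1]), np.float64(16.0)] mean [559.9 328.2 115.8] bb [497. 307. 105.] [625. 351. 121.]
top driver 269 [array([ 700.3, -166.8]), array([ 88.2, 189.1]), np.float64(20.3)] mean [ 740.1 -187.6   20.5] bb [ 629. -245.    8.] [771. -86.  30.]
top carrier 1091 [array([773.3,  91.9]), array([112.7, 102. ]), np.float64(89.3)] mean [771.6  92.1  17.1] bb [722.  35.   9.] [824. 149.  26.]
top clamp 553 [array([402.5,  97.7]), array([ 72.5, 182.1]), np.float64(64.4)] mean [426.2  92.2  54.2] bb [328.  40.   8.] [479. 155. 103.]
top small 891 [array([699.9, 334.6]), array([169.3, 199.2]), np.float64(89.8)] mean [671.9 327.   29.4] bb [600. 250.   8.] [800. 420.  88.]
side lidh 258 [array([530.5, -76.1]), array([90.5, 12.9]), np.float64(2.8)] mean [528.5 -77.1  92.9] bb [485. -84.  86.] [576. -68.  98.]
side bar 261 [array([557.8, 328.3]), array([132.7,  19.1]), np.float64(16.2)] mean [556.6 324.7 112.6] bb [494. 304. 104.] [623. 349. 119.]
side driver 750 [array([ 686.6, -139.1]), array([119.1, 247.1]), np.float64(58.7)] mean [ 697.4 -174.8   20. ] bb [ 550. -248.    7.] [770. -84.  40.]
side carrier 1246 [array([771.8,  91.3]), array([103.3, 117.3]), np.float64(0.4)] mean [769.9  88.7  15.8] bb [720.  33.   9.] [824. 150.  23.]
side clamp 928 [array([400.8,  93.4]), array([ 73.4, 183.2]), np.float64(67.8)] mean [417.7  92.6  49.7] bb [324.  40.   8.] [480. 151. 101.]
side small 1035 [array([699.9, 330.5]), array([164. , 199.6]), np.float64(89.7)] mean [677.7 321.5  31.5] bb [600. 249.   8.] [800. 413.  90.]
```

>>> send_rows --steps '[[[0, 0, 0, -0.12, 1], [0, 0, 0, -0.12, 1], [0, 0, 0, -0.12, 1], [0, 0, 0, -0.11, 1], [1.43, 3.87, 0, 0, 1], [1.43, 3.87, 0, 0, 1], [1.43, 3.87, 0, 0, 1], [1.43, 3.87, 0, 0, 1], [1.43, 3.87, 0, 0, 1], [1.43, 3.87, 0, 0, 1]]]'

```text
clock: 0.93
position: [354.0, 344.4, 223.2]
ee_rot: [0.999, 0.043, -0.003, 0.006]
contact_force: [0.7, 0.0, 0.5]
gripper_width: 85.3
```

>>> send_rows --steps '[[[1.28, 3.9, 0, 0.03, 1], [1.28, 3.9, 0, 0, 1], [1.28, 3.9, 0, 0, 1], [1.28, 3.9, 0, 0, 1], [1.28, 3.9, 0, 0, 1], [1.28, 3.9, 0, 0, 1], [1.28, 3.9, 0, 0, 1], [1.28, 3.9, 0, 0, 1], [1.28, 3.9, 0, 0, 1], [0, 0, 0, 0, 1]]]'

```text
clock: 1.77
position: [487.1, -11.7, 225.5]
ee_rot: [1.0, 0.026, -0.005, 0.007]
contact_force: [-0.0, 0.3, -0.5]
gripper_width: 85.5
```

```bash
cat >> h.py <<'E'
def go(x,y,z,phi,st=None):
    st=st or arm.read_state(); p=np.array(st["position"]); M=R.from_quat(st["ee_rot"]).as_matrix()
    ph=np.degrees(np.arctan2(M[1,0],M[0,0])); dl=M.T@(np.array([x,y,z])-p)/10
    dphi=(phi-ph+90)%180-90
    print("t",round(float(st["clock"]),2),"pos",p.round(1),"phi",ph.round(2),"tilt",np.degrees(np.arccos(-M[2,2])).round(2),"-> tool cm",dl.round(2),"turn",-np.radians(dphi).round(3),"F",np.round(st["contact_force"],1),"w",round(float(st["gripper_width"]),1),"j6",np.round(st["joints"][5],2))
E
python3 - <<'E'
from h import *
s=arm.read_state(); go(532,-75,110,3.1,s)
C=cam("wrist",s); a,d=optics.get_image("wrist"); P=cloud(C,d); z=P[...,2]
m=(d>0)&(z>86)&(z<102)&(abs(P[...,0]-532)<80)&(abs(P[...,1]+75)<40)
if m.sum()>10: print(m.sum(),[np.round(v,1) for v in cv2.minAreaRect(P[m][:,:2].astype(np.float32))],P[m].mean(0))
cv2.imwrite("pics/w1.png",a)
E
```

```text
t 1.77 pos [487.1 -11.7 225.5] phi 2.95 tilt 1.0 -> tool cm [ 4.27  6.39 11.6 ] turn -0.003 F [-0.   0.3 -0.5] w 85.5 j6 1.3
1604 [array([532.8, -75. ]), array([89.6, 12.6]), np.float64(2.8)] [534.99490591 -73.87038751  96.2557918 ]
```

>>> send_rows --steps '[[[2.1, 3.2, 0, 0, 1], [2.1, 3.2, 0, 0, 1], [0, 0, 3, 0, 1], [0, 0, 3, 0, 1], [0, 0, 3, 0, 1], [0, 0, 0, 0, 1]]]'

```text
clock: 2.32
position: [533.6, -72.0, 133.7]
ee_rot: [1.0, 0.028, -0.002, 0.006]
contact_force: [-0.9, -0.0, -0.7]
gripper_width: 85.0
```

```bash
python3 -c "
from h import *
go(532.5,-75,71,3.1)"
```

```text
t 2.32 pos [533.6 -72.  133.7] phi 3.16 tilt 0.74 -> tool cm [-0.1   0.22  6.27] turn 0.001 F [-0.9 -0.  -0.7] w 85.0 j6 1.44
```

>>> send_rows --steps '[[[-0.1, 0.3, 2, 0, 1], [0, 0, 2, 0, 1], [0, 0, 1.5, 0, 1], [0, 0, 0.6, 0, 1], [0, 0, 0, 0, 0], [0, 0, 0, 0, 0], [0, 0, 0, 0, 0], [0, 0, 0, 0, 0], [0, 0, 0, 0, 0], [0, 0, 0, 0, 0]]]'

```text
clock: 3.15
position: [538.2, -72.4, 81.6]
ee_rot: [0.999, 0.035, 0.003, 0.01]
contact_force: [2.3, -39.1, 5.6]
gripper_width: 12.4
```

```bash
python3 -c "
from h import *
go(532.5,-75,79,3.1)"
```

```text
t 3.15 pos [538.2 -72.4  81.6] phi 4.01 tilt 1.13 -> tool cm [-0.59  0.21  0.26] turn 0.016 F [  2.3 -39.1   5.6] w 12.4 j6 1.44
```

>>> send_rows --steps '[[[0, 0, 0, 0, 0.4], [0, 0, 0, 0, 0.4], [-0.5, 0.2, 0.6, 0, 0.4], [0, 0, 0.6, 0, 0.4], [0, 0, 0, 0, 0.4]]]'

```text
clock: 3.57
position: [534.0, -76.8, 71.4]
ee_rot: [0.999, 0.034, 0.005, 0.01]
contact_force: [0.3, -0.0, -0.6]
gripper_width: 34.0
```

```bash
python3 -c "
from h import *
go(532.5,-75,71,3.1)"
```

```text
t 3.57 pos [534.  -76.8  71.4] phi 3.91 tilt 1.26 -> tool cm [-0.14 -0.19  0.03] turn 0.014 F [ 0.3 -0.  -0.6] w 34.0 j6 1.45
```

>>> send_rows --steps '[[[-0.1, -0.15, 0, 0.014, 0.4], [0, 0, 0, 0, 0.3], [0, 0, 0, 0, 0.1], [0, 0, 0, 0, 0], [0, 0, 0, 0, 0], [0, 0, 0, 0, 0]]]'

```text
clock: 4.07
position: [532.4, -74.4, 70.5]
ee_rot: [1.0, 0.027, 0.004, 0.01]
contact_force: [1.0, -0.4, -0.2]
gripper_width: 10.7
```

```bash
python3 -c "
from h import *
go(532.5,-75,79,3.1)"
```

```text
t 4.07 pos [532.4 -74.4  70.5] phi 3.08 tilt 1.2 -> tool cm [ 0.01  0.08 -0.85] turn -0.0 F [ 1.  -0.4 -0.2] w 10.7 j6 1.43
```

>>> send_rows --steps '[[[0, 0, -0.4, 0, 0], [0, 0, -0.4, 0, 0], [0, 0, 0, 0, 0]]]'

```text
clock: 4.32
position: [530.8, -74.2, 77.4]
ee_rot: [1.0, 0.026, 0.003, 0.009]
contact_force: [0.6, -0.3, -4.4]
gripper_width: 10.7
```

```bash
python3 -c "
from h import *
go(532.5,-75,79,3.1)"
```

```text
t 4.32 pos [530.8 -74.2  77.4] phi 3.04 tilt 1.12 -> tool cm [ 0.16  0.09 -0.16] turn -0.001 F [ 0.6 -0.3 -4.4] w 10.7 j6 1.43
```

>>> send_rows --steps '[[[0.1, 0, -0.15, 0, 0], [0, 0.6, 0, 0, 0], [0, 0.8, 0, 0, 0], [0, 0.8, 0, 0, 0]]]'

```text
clock: 4.65
position: [531.1, -96.1, 77.3]
ee_rot: [1.0, 0.027, 0.0, 0.009]
contact_force: [0.6, -0.1, -4.2]
gripper_width: 10.5
```

```bash
python3 -c "
from h import *
go(534,-97,78.5,3.1)"
```

```text
t 4.65 pos [531.1 -96.1  77.3] phi 3.12 tilt 1.04 -> tool cm [ 0.28  0.11 -0.12] turn 0.0 F [ 0.6 -0.1 -4.2] w 10.5 j6 1.47
```

>>> send_rows --steps '[[[0.1, 1.5, -0.05, 0, 0], [0.1, 1.5, -0.05, 0, 0], [0, 1.5, -0.05, 0, 0], [0, 1.5, 0, 0, 0], [0, 1.5, 0, 0, 0], [0, 1.5, 0, 0, 0], [0, 1.5, 0, 0, 0], [0, 1, 0, 0, 0]]]'

```text
clock: 5.32
position: [539.8, -222.8, 81.6]
ee_rot: [1.0, 0.026, 0.001, 0.01]
contact_force: [-0.4, -0.5, -2.7]
gripper_width: 10.9
```

```bash
python3 -c "
from h import *
go(539,-207,78.5,3.1)"
```

```text
t 5.32 pos [ 539.8 -222.8   81.6] phi 3.03 tilt 1.15 -> tool cm [ 0.01 -1.59  0.28] turn -0.001 F [-0.4 -0.5 -2.7] w 10.9 j6 1.71
```

>>> send_rows --steps '[[[0, 0, -2, 0, 0], [0, 0, -2, 0, 0], [0, 0, -1, 0, 0], [-0.6, 2, 0, 0, 0], [-0.6, 2, 0, 0, 0], [-0.6, 2, 0, 0, 0], [-0.6, 2, 0, 0, 0], [-0.2, 1.5, 0, 0, 0], [0, 0, 0, 0, 0]]]'

```text
clock: 6.07
position: [517.6, -328.9, 138.6]
ee_rot: [1.0, 0.025, 0.003, 0.012]
contact_force: [-0.8, 0.3, -2.8]
gripper_width: 11.2
```

```bash
python3 - <<'E'
from h import *
go(515,-325,18,3.1)
b,e=optics.get_image("side"); cv2.imwrite("pics/side1.png",b)
E
```

```text
t 6.07 pos [ 517.6 -328.9  138.6] phi 2.9 tilt 1.38 -> tool cm [-0.31 -0.68 12.05] turn -0.003 F [-0.8  0.3 -2.8] w 11.2 j6 1.9
```

View pics/side1.png

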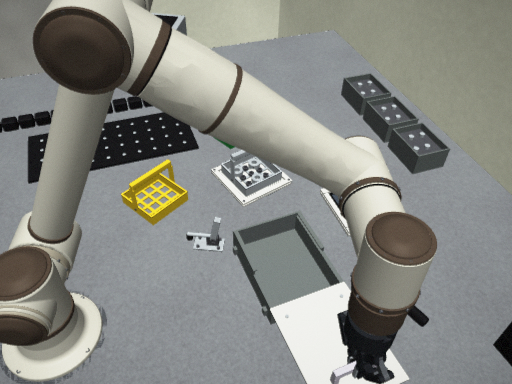

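The box is open and empty, around (290,265). The lid is held level beyond its front wall, so I lower it.

>>> send_rows --steps '[[[0, 0, 2.5, 0, 0], [0, 0, 2.5, 0, 0], [0, 0, 2.5, 0, 0], [0, 0, 1.8, 0, 0], [0, 0, 0.6, 0, 0], [0, 0, 0, 0, 0]]]'

```text
clock: 6.62
position: [520.8, -328.6, 39.1]
ee_rot: [1.0, 0.026, 0.006, 0.012]
contact_force: [-0.3, -0.5, -2.4]
gripper_width: 10.9
```

```bash
python3 -c "
from h import *
go(515,-325,15.5,3.1)"
```

```text
t 6.62 pos [ 520.8 -328.6   39.1] phi 3.04 tilt 1.59 -> tool cm [-0.59 -0.45  2.34] turn -0.001 F [-0.3 -0.5 -2.4] w 10.9 j6 1.89
```

>>> send_rows --steps '[[[0, 0, 1, 0, 0], [0, 0, 0.5, 0, 0], [0, 0, 0.4, 0, 0], [0, 0, 0.3, 0, 0], [0, 0, 0.2, 0, 0], [0, 0, 0, 0, 0]]]'

```text
clock: 7.12
position: [524.3, -329.0, 17.6]
ee_rot: [0.999, 0.028, 0.009, 0.014]
contact_force: [-0.6, 0.7, -0.6]
gripper_width: 11.2
```

```bash
python3 -c "
from h import *
go(515,-325,15.5,3.1)"
```

```text
t 7.12 pos [ 524.3 -329.    17.6] phi 3.23 tilt 1.9 -> tool cm [-0.91 -0.46  0.18] turn 0.002 F [-0.6  0.7 -0.6] w 11.2 j6 1.89
```

>>> send_rows --steps '[[[0, 0, 0.15, 0, 0], [0, 0, 0, 0, 0.2], [0, 0, 0, 0, 0.5], [0, 0, 0, 0, 0.6], [0, 0, 0, 0, 0.6], [0, 0, -1.5, 0, 0.6], [0, 0, -2.5, 0, 0.6], [0, 0, -3.5, 0, 0.8], [0, 0, -3.5, 0, 1], [0, 0, -3.5, 0, 1]]]'

```text
clock: 7.95
position: [518.8, -324.3, 160.3]
ee_rot: [1.0, 0.027, 0.004, 0.012]
contact_force: [1.2, -0.2, 0.9]
gripper_width: 84.2
```

```bash
python3 -c "
from h import *
go(560,328.5,200,15.5)"
```

```text
t 7.95 pos [ 518.8 -324.3  160.3] phi 3.13 tilt 1.42 -> tool cm [  7.71 -64.85  -5.44] turn -0.216 F [ 1.2 -0.2  0.9] w 84.2 j6 1.9
```

>>> send_rows --steps '[[[0.4, -3, -2, 0, 1], [0.48, -4.1, -1, 0, 1], [0.48, -4.1, -1, 0, 1], [0.48, -4.1, 0, 0, 1], [0.48, -4.1, 0, 0, 1], [0.48, -4.1, 0, 0, 1], [0.48, -4.1, 0, 0, 1], [0.48, -4.1, 0, 0, 1], [0.48, -4.1, 0, 0, 1], [0.48, -4.1, 0, 0, 1]]]'

```text
clock: 8.78
position: [552.2, 76.5, 208.9]
ee_rot: [0.999, 0.021, 0.023, 0.015]
contact_force: [1.6, 0.2, 0.4]
gripper_width: 85.4
```

```bash
python3 -c "
from h import *
go(560,328.5,200,15.5)"
```

```text
t 8.78 pos [552.2  76.5 208.9] phi 2.41 tilt 3.12 -> tool cm [  1.8  -25.16   0.21] turn -0.228 F [1.6 0.2 0.4] w 85.4 j6 1.13
```

>>> send_rows --steps '[[[0.3, -4, 0, 0, 1], [0.3, -4, 0, 0, 1], [0.3, -4, 0, 0, 1], [0.3, -4, 0, 0, 1], [0.3, -3.5, 0, 0, 1], [0.2, -2, 0, -0.11, 1], [0, 0, 0, -0.11, 1], [0, 0, 0, 0, 1], [0, 0, 0, 0, 1]]]'

```text
clock: 9.53
position: [558.7, 311.5, 205.5]
ee_rot: [0.99, 0.139, 0.026, 0.015]
contact_force: [-0.4, 0.4, -0.4]
gripper_width: 85.2
```

```bash
python3 - <<'E'
from h import *
s=arm.read_state(); go(560,328.5,120,15.5,s); print(R.from_quat(s["ee_rot"]).as_matrix().round(3),np.round(s["joints"],3))
C=cam("wrist",s); a,d=optics.get_image("wrist"); P=cloud(C,d); z=P[...,2]
m=(d>0)&(z>104)&(z<125)&(abs(P[...,0]-560)<90)&(abs(P[...,1]-328)<60)
if m.sum()>10: print(m.sum(),[np.round(v,1) for v in cv2.minAreaRect(P[m][:,:2].astype(np.float32))],P[m].mean(0))
E
```

```text
t 9.53 pos [558.7 311.5 205.5] phi 16.08 tilt 3.4 -> tool cm [ 0.19 -1.91  8.5 ] turn 0.01 F [-0.4  0.4 -0.4] w 85.2 j6 1.04
[[ 0.96   0.275  0.055]
 [ 0.277 -0.961 -0.022]
 [ 0.047  0.036 -0.998]] [ 0.787  0.409 -0.045  0.061 -1.094  1.036]
2903 [array([563. , 329.2]), array([130.7,  14.1]), np.float64(16.1)] [566.86984395 330.17133408 117.9102921 ]
```

>>> send_rows --steps '[[[0.1, -1, 0, 0.01, 1], [0.1, -0.9, 2, 0, 1], [0, 0, 2.5, 0, 1], [0, 0, 2, 0, 1], [0, 0, 0, 0, 1]]]'

```text
clock: 10.0
position: [561.3, 325.2, 142.3]
ee_rot: [0.992, 0.125, 0.029, 0.012]
contact_force: [-1.4, -0.1, -1.7]
gripper_width: 85.4
```

```bash
python3 -c "
from h import *
go(561,329,90,15.7); print(R.from_quat(arm.read_state()['ee_rot']).as_matrix()[2].round(3))"
```

```text
t 10.0 pos [561.3 325.2 142.3] phi 14.45 tilt 3.61 -> tool cm [-0.22 -0.54  5.21] turn -0.022 F [-1.4 -0.1 -1.7] w 85.4 j6 0.98
[ 0.054  0.032 -0.998]
```

>>> send_rows --steps '[[[-0.2, -0.4, 0, -0.02, 1], [0, 0, 1.5, 0, 1], [0, 0, 1.5, 0, 1], [0, 0, 1.3, 0, 0.6], [0, 0, 0, 0, 0.6]]]'

```text
clock: 10.42
position: [564.0, 326.9, 105.3]
ee_rot: [0.991, 0.133, 0.033, 0.01]
contact_force: [0.2, 0.4, -1.6]
gripper_width: 63.9
```

```bash
python3 -c "
from h import *
go(561,329,90,15.7); print(R.from_quat(arm.read_state()['ee_rot']).as_matrix()[2].round(3))"
```

```text
t 10.42 pos [564.  326.9 105.3] phi 15.34 tilt 3.99 -> tool cm [-0.33 -0.32  1.51] turn -0.006 F [ 0.2  0.4 -1.6] w 63.9 j6 0.99
[ 0.063  0.03  -0.998]
```

>>> send_rows --steps '[[[-0.3, -0.25, 0.4, -0.006, 0.6], [0, 0, 0.8, 0, 0.6], [0, 0, 0.7, 0, 0.5], [0, 0, 0.0, 0, 0.4]]]'

```text
clock: 10.75
position: [563.7, 329.7, 90.5]
ee_rot: [0.99, 0.136, 0.037, 0.008]
contact_force: [0.7, -0.6, -0.3]
gripper_width: 34.6
```

```bash
python3 - <<'E'
from h import *
s=arm.read_state(); go(561,329,90,15.7,s); print(R.from_quat(s['ee_rot']).as_matrix()[2].round(3))
C=cam("wrist",s); a,d=optics.get_image("wrist"); cv2.imwrite("pics/w2.png",a)
E
```

```text
t 10.75 pos [563.7 329.7  90.5] phi 15.68 tilt 4.35 -> tool cm [-0.28 -0.    0.03] turn -0.0 F [ 0.7 -0.6 -0.3] w 34.6 j6 0.99
[ 0.071  0.027 -0.997]
```

View pics/w2.png

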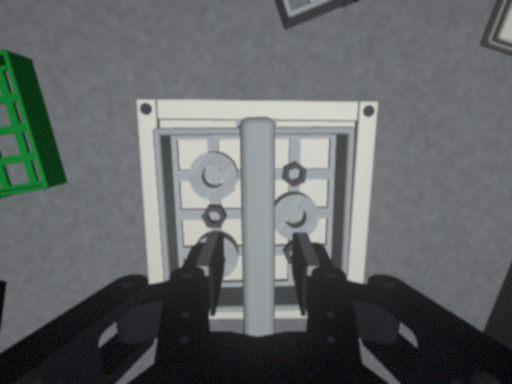

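The bar, at columns 243-275, sits midway between the pads, so I close.

>>> send_rows --steps '[[[-0.2, 0, 0, 0, 0.3], [0, 0, 0, 0, 0.15], [0, 0, 0, 0, 0], [0, 0, 0, 0, 0], [0, 0, 0, 0, 0], [0, 0, 0, 0, 0]]]'

```text
clock: 11.3
position: [562.3, 330.0, 92.2]
ee_rot: [0.99, 0.136, 0.038, 0.007]
contact_force: [-0.2, -0.8, -0.8]
gripper_width: 13.0
```

```bash
python3 -c "
from h import *
go(561,329,100,15.7); print(R.from_quat(arm.read_state()['ee_rot']).as_matrix()[2].round(3))"
```

```text
t 11.3 pos [562.3 330.   92.2] phi 15.68 tilt 4.47 -> tool cm [-0.09  0.08 -0.79] turn -0.0 F [-0.2 -0.8 -0.8] w 13.0 j6 0.98
[ 0.074  0.025 -0.997]
```

>>> send_rows --steps '[[[0.04, 0.01, -0.5, 0, 0], [0.07, 0.02, -1, 0, 0], [0.1, 0.03, -1.3, 0, 0], [0.1, 0.03, -1.3, 0, 0], [0.1, 0.03, -1.3, 0, 0], [0.1, 0.03, -1.3, 0, 0], [0.1, 0.03, -1.3, 0, 0], [0.1, 0.03, -1.3, 0, 0], [0.07, 0.02, -0.9, 0, 0], [0, 0, -0.4, 0, 0]]]'

```text
clock: 12.13
position: [553.9, 324.2, 192.9]
ee_rot: [0.991, 0.134, 0.023, 0.015]
contact_force: [-0.4, -0.0, -6.1]
gripper_width: 12.9
```

```bash
python3 -c "
from h import *
go(528,-11,195,3.1); print(R.from_quat(arm.read_state()['ee_rot']).as_matrix()[2].round(3))"
```

```text
t 12.13 pos [553.9 324.2 192.9] phi 15.4 tilt 3.12 -> tool cm [-11.39  31.64   0.43] turn 0.215 F [-0.4 -0.  -6.1] w 12.9 j6 1.01
[ 0.042  0.035 -0.999]
```

>>> send_rows --steps '[[[-0.24, 0.66, 0, 0, 0], [-0.47, 1.3, 0, 0, 0], [-0.7, 1.95, 0, 0, 0], [-0.85, 2.4, 0, 0, 0], [-0.85, 2.4, 0, 0, 0], [-0.85, 2.4, 0, 0, 0], [-0.85, 2.4, 0, 0, 0], [-0.85, 2.4, 0, 0, 0], [-0.85, 2.4, 0, 0, 0], [-0.85, 2.4, 0, 0, 0]]]'

```text
clock: 12.97
position: [527.9, 89.2, 189.0]
ee_rot: [0.991, 0.135, 0.014, 0.017]
contact_force: [1.5, 0.2, -5.6]
gripper_width: 13.1
```

```bash
python3 -c "
from h import *
go(528,-11,195,3.1); print(R.from_quat(arm.read_state()['ee_rot']).as_matrix()[2].round(3))"
```

```text
t 12.97 pos [527.9  89.2 189. ] phi 15.57 tilt 2.53 -> tool cm [-2.67  9.68 -0.29] turn 0.218 F [ 1.5  0.2 -5.6] w 13.1 j6 1.32
[ 0.023  0.038 -0.999]
```

>>> send_rows --steps '[[[-0.7, 2.2, -0.1, 0, 0], [-0.5, 1.8, -0.1, 0, 0], [-0.4, 1.3, 0, 0, 0], [-0.2, 0.8, 0, 0, 0], [-0.1, 0.4, 0, 0.04, 0], [0, 0, 0, 0.06, 0], [0, 0, 0, 0.06, 0], [0, 0, 0, 0.05, 0], [0, 0, 0, 0, 0]]]'

```text
clock: 13.72
position: [512.8, 2.9, 187.0]
ee_rot: [1.0, 0.019, 0.006, 0.018]
contact_force: [0.2, -0.4, -6.0]
gripper_width: 13.3
```

```bash
python3 - <<'E'
from h import *
go(528,-11,178,3.1); print(R.from_quat(arm.read_state()['ee_rot']).as_matrix()[2].round(3))
b,e=optics.get_image("side"); cv2.imwrite("pics/side2.png",b[100:350,100:450])
a,d=optics.get_image("wrist"); cv2.imwrite("pics/w3.png",a)
i=cv2.resize(b[120:312,180:436],(512,384)); cv2.imwrite("pics/c3.png",cv2.resize(np.hstack([a,i]),(800,300)))
E
```

```text
t 13.72 pos [512.8   2.9 187. ] phi 2.19 tilt 2.19 -> tool cm [1.45 1.41 0.97] turn -0.016 F [ 0.2 -0.4 -6. ] w 13.3 j6 1.24
[ 0.011  0.037 -0.999]
```

View pics/c3.png

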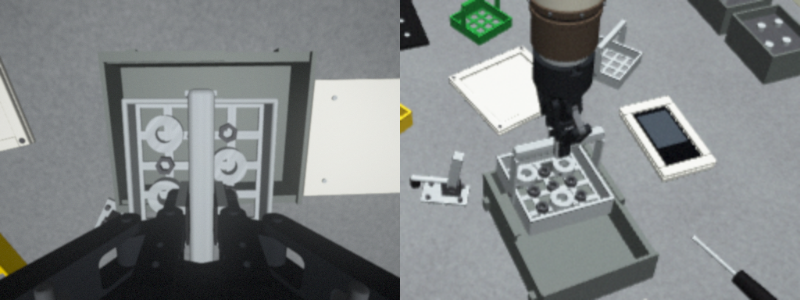

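>>> send_rows --steps '[[[0.5, -0.3, 0.3, -0.01, 0], [0.6, -0.3, 0.4, 0, 0], [0.4, -0.2, 0.2, 0, 0], [0, 0, 0, 0, 0], [0, 2.5, 0, 0, 0], [0, 2.5, 0, 0, 0], [0, -2.5, 0, 0, 0], [0, -2.5, 0, 0, 0], [0, 2.5, 0, 0, 0], [0, 2.5, 0, 0, 0]]]'

```text
clock: 14.65
position: [534.7, -35.3, 176.6]
ee_rot: [0.999, 0.031, 0.005, 0.018]
contact_force: [0.2, -0.7, -5.7]
gripper_width: 13.1
```

```bash
python3 - <<'E'
from h import *
go(528,-11,178,3.1); print(R.from_quat(arm.read_state()['ee_rot']).as_matrix()[2].round(3))
E
```

```text
t 14.65 pos [534.7 -35.3 176.6] phi 3.58 tilt 2.18 -> tool cm [-0.52 -2.46 -0.23] turn 0.008 F [ 0.2 -0.7 -5.7] w 13.1 j6 1.35
[ 0.009  0.037 -0.999]
```

>>> send_rows --steps '[[[-0.1, -2.5, 0, 0, 0], [-0.1, -2.5, 0, 0, 0], [0, 2.5, 0, 0, 0], [0, 2.5, 0, 0, 0], [0, -2.5, 0, 0, 0], [0, -2.5, 0, 0, 0], [0, 2.5, 0, 0, 0], [0, 2.5, 0, 0, 0], [0, -2.5, 0, 0, 0], [0, -2.5, 0, 0, 0]]]'

```text
clock: 15.48
position: [534.1, 10.2, 174.5]
ee_rot: [0.999, 0.029, 0.006, 0.02]
contact_force: [-0.1, 0.5, -5.2]
gripper_width: 13.0
```

```bash
python3 - <<'E'
from h import *
go(528,-11,178,3.1); print(R.from_quat(arm.read_state()['ee_rot']).as_matrix()[2].round(3))
b,e=optics.get_image("side"); a,d=optics.get_image("wrist")
i=cv2.resize(b[120:312,180:436],(512,384)); cv2.imwrite("pics/c4.png",cv2.resize(np.hstack([a,i]),(800,300)))
E
```

```text
t 15.48 pos [534.1  10.2 174.5] phi 3.35 tilt 2.42 -> tool cm [-0.73  2.09 -0.27] turn 0.004 F [-0.1  0.5 -5.2] w 13.0 j6 1.25
[ 0.01   0.041 -0.999]
```

View pics/c4.png

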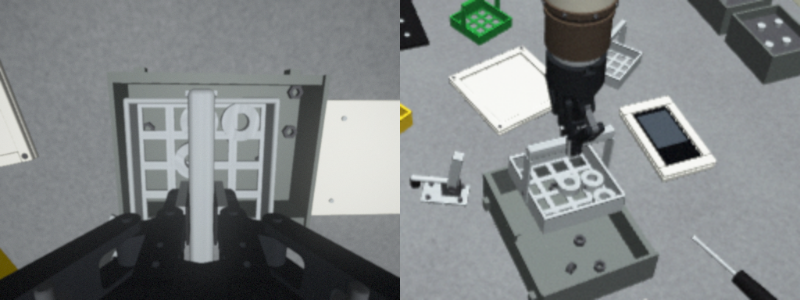

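At least three nuts are in the box and the sieve shows only collars. A few more strokes, then I count.

>>> send_rows --steps '[[[-0.3, 2.5, -0.1, 0, 0], [-0.3, 2.5, -0.1, 0, 0], [0, -2.5, 0, 0, 0], [0, -2.5, 0, 0, 0], [0, 2.5, 0, 0, 0], [0, 2.5, 0, 0, 0], [0, -2.5, 0, 0, 0], [0, -2.2, 0, 0, 0], [0, 0, 0, 0, 0], [0, 0, 0, 0, 0]]]'

```text
clock: 16.42
position: [530.9, 6.3, 176.6]
ee_rot: [0.999, 0.034, 0.005, 0.022]
contact_force: [-0.2, -1.5, -5.0]
gripper_width: 12.6
```

```bash
python3 - <<'E'
from h import *
go(560.6,328.5,195,15.6); print(R.from_quat(arm.read_state()['ee_rot']).as_matrix()[2].round(3))
E
```

```text
t 16.42 pos [530.9   6.3 176.6] phi 3.94 tilt 2.55 -> tool cm [  5.19 -31.83  -3.18] turn -0.204 F [-0.2 -1.5 -5. ] w 12.6 j6 1.27
[ 0.009  0.043 -0.999]
```

>>> send_rows --steps '[[[0, 0, -0.7, 0, 0], [0, -0.6, -1.2, 0, 0], [0.15, -1.2, -0.8, 0, 0], [0.3, -1.8, 0, 0, 0], [0.45, -2.4, 0, 0, 0], [0.45, -2.4, 0, 0, 0], [0.45, -2.4, 0, 0, 0], [0.45, -2.4, 0, 0, 0], [0.45, -2.4, 0, 0, 0], [0.45, -2.4, 0, 0, 0]]]'

```text
clock: 17.25
position: [551.5, 193.4, 203.1]
ee_rot: [0.999, 0.031, 0.007, 0.021]
contact_force: [0.3, -0.5, -5.0]
gripper_width: 13.0
```

```bash
python3 - <<'E'
from h import *
go(562.3,330,195,15.6); print(R.from_quat(arm.read_state()['ee_rot']).as_matrix()[2].round(3))
E
```

```text
t 17.25 pos [551.5 193.4 203.1] phi 3.57 tilt 2.56 -> tool cm [  1.92 -13.59   0.25] turn -0.21 F [ 0.3 -0.5 -5. ] w 13.0 j6 0.97
[ 0.013  0.043 -0.999]
```

>>> send_rows --steps '[[[0.3, -2.4, 0, 0, 0], [0.3, -2.2, 0, 0, 0], [0.3, -1.9, 0, 0, 0], [0.2, -1.4, 0, 0, 0], [0.1, -0.9, 0, 0, 0], [0, -0.5, 0, -0.05, 0], [0, 0, 0, -0.06, 0], [0, 0, 0, -0.06, 0], [0, 0, 0, -0.03, 0], [0, 0, 0, 0, 0]]]'

```text
clock: 18.08
position: [558.3, 300.2, 200.9]
ee_rot: [0.99, 0.139, 0.006, 0.021]
contact_force: [-0.5, 0.0, -5.1]
gripper_width: 12.5
```

```bash
python3 - <<'E'
from h import *
s=arm.read_state()
go(562.3,330,150,15.6,s); print(R.from_quat(arm.read_state()['ee_rot']).as_matrix()[2].round(3))
b,e=optics.get_image("side"); a,d=optics.get_image("top"); w,dw=optics.get_image("wrist")
P=cloud(cam("wrist",s),dw); z=P[...,2]
m=(dw>0)&(z>190)&(z<235)&(abs(P[...,0]-560)<90)&(abs(P[...,1]-328)<60); print(m.sum())
np.savez("s5.npz",a=a,d=d,b=b,e=e,w=w)
cv2.imwrite("pics/c5.png",np.vstack([np.hstack([cv2.resize(a[155:230,280:370],(400,330),interpolation=3),cv2.resize(b[200:330,225:355],(400,330),interpolation=3)]),np.hstack([cv2.resize(w[50:300,100:420],(400,270)),cv2.resize(b[70:230,170:420],(400,270))])]))
E
```

```text
t 18.08 pos [558.3 300.2 200.9] phi 15.94 tilt 2.51 -> tool cm [ 1.17 -2.98  4.97] turn 0.006 F [-0.5  0.  -5.1] w 12.5 j6 1.06
[ 0.007  0.043 -0.999]
8635
```

View pics/c5.png

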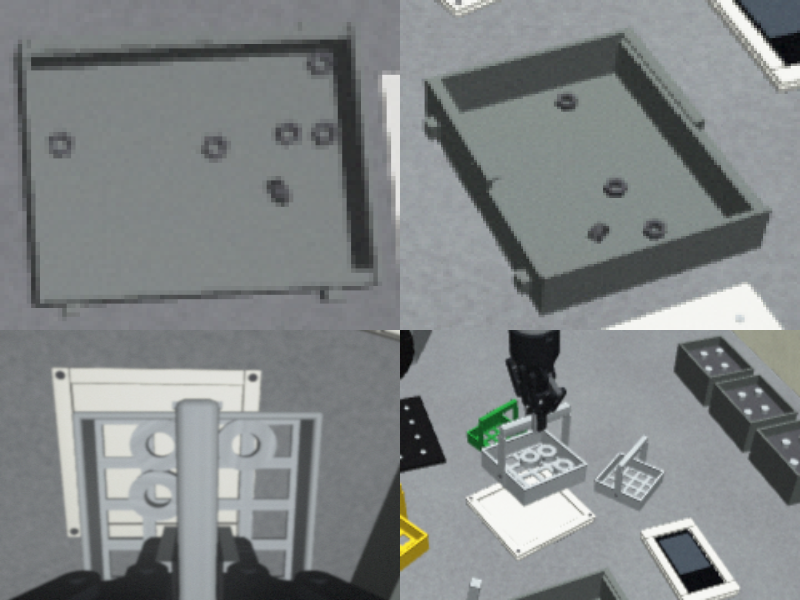

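The top view (upper left) shows six nuts in the box, at (61,145), (214,147), (287,133), (322,133), (319,62) and (278,190). The wrist view shows three collars still in the sieve. Now I move over the nest.

>>> send_rows --steps '[[[0.4, -0.7, 0, 0, 0], [0.5, -1, 0.5, 0, 0], [0.5, -1, 1, 0, 0], [0.3, -0.6, 1.3, 0, 0], [0, 0, 1.3, 0, 0], [0, 0, 1.2, 0, 0], [0, 0, 0.8, 0, 0], [0, 0, 0.3, 0, 0], [0, 0, 0, 0, 0]]]'

```text
clock: 18.98
position: [567.6, 340.5, 125.2]
ee_rot: [0.99, 0.137, 0.005, 0.022]
contact_force: [-0.1, 0.3, -5.1]
gripper_width: 13.1
```

```bash
cat > m.py <<'E'
from h import *
s=arm.read_state(); go(562.3,330,92,15.6,s); print(R.from_quat(s['ee_rot']).as_matrix()[2].round(3))
dz=s["position"][2]-92
w,dw=optics.get_image("wrist"); C=cam("wrist",s); P=cloud(C,dw)
a15=np.radians(15.5); A=np.array([[np.cos(a15),np.sin(a15),0],[-np.sin(a15),np.cos(a15),0],[0,0,1]])
L=(P-np.array([560.6,328,0]))@A.T; z=L[...,2]; ok=dw>0
def show(n,m):
    q=L[m]; print(n,m.sum(),"min",np.percentile(q,1,0).round(1),"max",np.percentile(q,99,0).round(1)); return q
i=ok&(abs(L[...,0])<85)&(abs(L[...,1])<85)
b=show("bar",i&(z>100+dz)&(z<128+dz)&(abs(L[...,1])<20))
print("bar slope",np.polyfit(b[:,0],b[:,2],1).round(3),"y",np.polyfit(b[:,0],b[:,1],1).round(3))
t=show("walltop",i&(z>30+dz)&(z<48+dz)); show("nest",ok&(abs(L[...,0])<100)&(abs(L[...,1])<100)&(z>11)&(z<22))
q=np.c_[t[:,:2],np.ones(len(t))]; print("walltop plane",np.linalg.lstsq(q,t[:,2],rcond=None)[0].round(3))
cv2.imwrite("pics/w6.png",w)
E
python3 m.py
```

```text
t 18.98 pos [567.6 340.5 125.2] phi 15.79 tilt 2.54 -> tool cm [-0.81  0.72  3.36] turn 0.003 F [-0.1  0.3 -5.1] w 13.1 j6 1.02
[ 0.004  0.044 -0.999]
bar 8069 min [-17.2  -7.9 137. ] max [ 76.6  18.8 159. ]
bar slope [-7.00000e-02  1.51824e+02] y [0.021 9.09 ]
walltop 4190 min [-32.  -55.9  63.5] max [70.6 70.7 80.9]
nest 4955 min [-61.  -85.9  11.4] max [85.4 81.  19. ]
walltop plane [-1.5000e-02 -2.7000e-02  7.3373e+01]
```

>>> send_rows --steps '[[[-0.35, 0.4, 0, 0, 0], [-0.3, 0.4, 0, 0, 0], [0, 0, 0, 0, 0], [0, 0, 0, 0, 0]]]'

```text
clock: 19.37
position: [564.2, 330.8, 127.9]
ee_rot: [0.99, 0.137, 0.007, 0.021]
contact_force: [0.3, -0.7, -4.8]
gripper_width: 12.8
```

```bash
python3 m.py
```

```text
t 19.37 pos [564.2 330.8 127.9] phi 15.8 tilt 2.49 -> tool cm [-0.23 -0.13  3.58] turn 0.003 F [ 0.3 -0.7 -4.8] w 12.8 j6 1.02
[ 0.008  0.043 -0.999]
bar 8502 min [-23.1 -16.4 138.3] max [ 70.6  18.3 162.1]
bar slope [-6.30000e-02  1.53803e+02] y [0.008 1.755]
walltop 4191 min [-37.6 -64.3  66.3] max [64.9 62.3 83.5]
nest 5195 min [-72.6 -84.9  11.3] max [85.4 82.8 19. ]
walltop plane [-1.4000e-02 -2.6000e-02  7.5817e+01]
```

>>> send_rows --steps '[[[-0.05, -0.03, 0.5, 0, 0], [-0.05, -0.03, 0.8, 0, 0], [-0.05, -0.03, 0.7, 0, 0], [0, 0, 0.3, 0, 0], [0, 0, 0, 0, 0]]]'

```text
clock: 19.83
position: [563.4, 330.6, 104.3]
ee_rot: [0.99, 0.137, 0.008, 0.02]
contact_force: [-0.2, -0.5, -5.3]
gripper_width: 12.6
```

```bash
python3 m.py
```

```text
t 19.83 pos [563.4 330.6 104.3] phi 15.78 tilt 2.44 -> tool cm [-0.14 -0.02  1.23] turn 0.003 F [-0.2 -0.5 -5.3] w 12.6 j6 1.02
[ 0.011  0.041 -0.999]
bar 8499 min [-24.  -16.4 114.8] max [ 69.4  18.3 138.4]
bar slope [-6.00000e-02  1.30131e+02] y [0.008 1.765]
walltop 4200 min [-38.  -64.2  42.6] max [64.2 62.4 59.9]
nest 9210 min [-52.6 -85.7  13.9] max [85.2 82.6 21.8]
walltop plane [-1.300e-02 -2.700e-02  5.229e+01]
```

Aligned and still free of contact. Lowering the last 12 mm.

>>> send_rows --steps '[[[-0.03, 0, 0.4, 0, 0], [-0.03, 0, 0.4, 0, 0], [0, 0, 0.2, 0, 0], [0, 0, 0, 0, 0]]]'

```text
clock: 20.22
position: [565.3, 331.4, 97.5]
ee_rot: [0.99, 0.138, 0.011, 0.019]
contact_force: [-0.3, 0.8, -4.3]
gripper_width: 12.9
```

```bash
python3 m.py
```

```text
t 20.22 pos [565.3 331.4  97.5] phi 15.9 tilt 2.5 -> tool cm [-0.34  0.03  0.55] turn 0.005 F [-0.3  0.8 -4.3] w 12.9 j6 1.02
[ 0.017  0.04  -0.999]
bar 8483 min [-22.2 -16.1 108.1] max [ 71.6  18.3 131.7]
bar slope [-5.20000e-02  1.23453e+02] y [0.011 1.912]
walltop 4245 min [-35.5 -63.7  35.9] max [66.7 62.9 52.9]
nest 14694 min [-49.4 -85.5  13.2] max [85.1 82.3 21.7]
walltop plane [-1.0000e-02 -2.5000e-02  4.5711e+01]
```

>>> send_rows --steps '[[[-0.3, 0, 0, 0, 0], [-0.1, 0, 0.3, 0, 0], [-0.05, 0, 0.3, 0, 0], [0, 0, 0.2, 0, 0], [0, 0, 0, 0, 0]]]'

```text
clock: 20.68
position: [563.9, 331.2, 96.8]
ee_rot: [0.99, 0.139, 0.017, 0.017]
contact_force: [0.0, -0.0, -4.4]
gripper_width: 12.8
```

```bash
python3 m.py
```

```text
t 20.68 pos [563.9 331.2  96.8] phi 16.04 tilt 2.71 -> tool cm [-0.2   0.06  0.48] turn 0.008 F [ 0.  -0.  -4.4] w 12.8 j6 1.01
[ 0.029  0.038 -0.999]
bar 8453 min [-23.9 -15.9 107.4] max [ 69.7  18.3 131. ]
bar slope [-4.10000e-02  1.22575e+02] y [0.014 2.069]
walltop 4271 min [-35.7 -63.3  35.1] max [65.9 63.3 51.9]
nest 15289 min [-49.9 -85.4  13.1] max [85.  82.3 21.6]
walltop plane [-2.0000e-03 -2.3000e-02  4.4978e+01]
```

>>> send_rows --steps '[[[-0.05, 0, 0.4, 0, 0], [0, 0, 0.4, 0, 0], [0, 0, 0.4, 0, 0], [0, 0, 0.3, 0, 0]]]'

```text
clock: 21.07
position: [568.1, 331.6, 93.4]
ee_rot: [0.99, 0.141, 0.024, 0.016]
contact_force: [-6.9, -2.7, 11.2]
gripper_width: 13.0
```

```bash
python3 m.py
```

```text
t 21.07 pos [568.1 331.6  93.4] phi 16.3 tilt 3.25 -> tool cm [-0.61 -0.02  0.11] turn 0.012 F [-6.9 -2.7 11.2] w 13.0 j6 1.01
[ 0.042  0.038 -0.998]
bar 8592 min [-20.3 -16.7 103.2] max [ 73.9  18.2 127.4]
bar slope [-1.90000e-02  1.19192e+02] y [0.019 1.229]
walltop 4349 min [-31.2 -62.5  31.8] max [72.2 64.6 46.6]
nest 15460 min [-47.9 -85.4  12.1] max [85.  82.3 20.8]
walltop plane [ 1.800e-02 -3.000e-03  4.154e+01]
```

>>> send_rows --steps '[[[-0.4, 0, 0, 0, 0], [-0.1, 0, 0.05, 0, 0], [0, 0, 0, 0, 0.2], [0, 0, 0, 0, 0.35], [0, 0, 0, 0, 0.4], [0, 0, 0, 0, 0.4], [0, 0, 0, 0, 0.4]]]'

```text
clock: 21.7
position: [564.1, 330.6, 92.6]
ee_rot: [0.989, 0.142, 0.025, 0.016]
contact_force: [1.0, 0.0, -0.3]
gripper_width: 34.1
```

```bash
python3 m.py
```

```text
t 21.7 pos [564.1 330.6  92.6] phi 16.34 tilt 3.36 -> tool cm [-0.19  0.    0.05] turn 0.013 F [ 1.   0.  -0.3] w 34.1 j6 1.01
[ 0.045  0.038 -0.998]
bar 8307 min [-25.3 -18.7 101.9] max [ 68.6  19.3 127.2]
bar slope [-3.00000e-03  1.17728e+02] y [0.01  0.414]
walltop 4907 min [-58.8 -62.4  31. ] max [67.4 64.2 45. ]
nest 17060 min [-80.9 -85.4  11.8] max [85.  82.3 20.9]
walltop plane [2.300e-02 3.000e-03 4.076e+01]
```

Released: the bar is level and its top is at z 117.7, so the sieve is seated. I back the gripper straight up and out of the way.

>>> send_rows --steps '[[[0.05, 0.04, -1, 0, 0.6], [0.1, 0.08, -2, 0, 0.7], [0.1, 0.1, -2.5, 0, 0.8], [0.1, 0.1, -3, 0, 0.8], [0.1, 0.1, -3, 0, 0.8], [0, -2.5, -2, 0, 0.8], [0, -4, 0, 0, 0.8], [0, -4, 0, 0, 0.8], [0, -4, 0, 0, 0.8], [0, -4, 0, 0, 0.8]]]'

```text
clock: 22.58
position: [513.7, 506.9, 237.5]
ee_rot: [0.99, 0.135, 0.027, 0.014]
contact_force: [0.5, -0.4, -0.2]
gripper_width: 68.4
```

>>> send_rows --steps '[[[0, -4, 0, 0, 0.8], [0, -4, 0, 0, 0.8], [0, -3, 0, 0, 0.8], [0, 0, 0, 0, 0.8], [0, 0, 0, 0, 0.8]]]'

```text
clock: 23.0
position: [477.9, 625.7, 236.0]
ee_rot: [0.99, 0.14, 0.029, 0.012]
contact_force: [-0.0, 0.0, -0.0]
gripper_width: 68.2
```

```bash
python3 - <<'E'
from h import *
go(560,330,200,15)
b,e=optics.get_image("side"); a,d=optics.get_image("top")
P=cloud(cam("top"),d); z=P[...,2]; ok=d>0
for n,x0,x1,y0,y1,lo,hi in(("bar",450,660,240,420,104,125),("lid",400,640,-400,-135,2,12),("lidh",400,640,-400,-135,25,60)):
    m=ok&(P[...,0]>x0)&(P[...,0]<x1)&(P[...,1]>y0)&(P[...,1]<y1)&(z>lo)&(z<hi)
    print(n,[np.round(v,1) for v in cv2.minAreaRect(P[m][:,:2].astype(np.float32))],np.percentile(z[m],[5,50,95]).round(1))
cv2.imwrite("pics/c7.png",np.hstack([cv2.resize(a[80:340,100:450],(400,300)),cv2.resize(b,(400,300))]))
E
```

```text
t 23.0 pos [477.9 625.7 236. ] phi 16.1 tilt 3.56 -> tool cm [-0.5  30.55  4.55] turn 0.019 F [-0.  0. -0.] w 68.2 j6 0.69
bar [array([561.5, 329.3]), array([130.9,  14.3]), np.float64(15.8)] [110.7 116.1 119.6]
lid [array([ 519.9, -269.3]), array([239.6, 260.2]), np.float64(0.1)] [2.3 4.7 8.3]
lidh [array([ 522.7, -328.3]), array([88.1, 13.9]), np.float64(4.4)] [27.2 39.4 43. ]
```

View pics/c7.png

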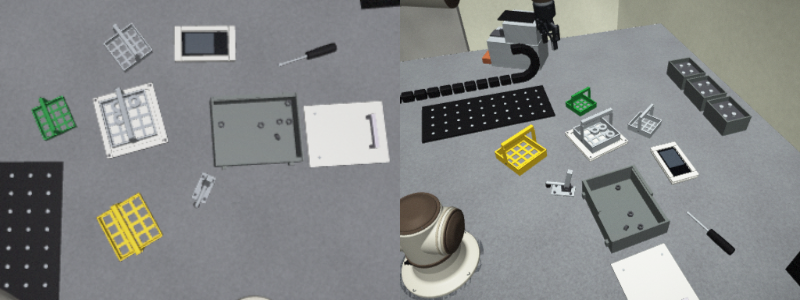

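The sieve is back in the nest with its collars, the nuts are in the box, the lid lies flat and clear of the box, and the bystanders look undisturbed. Handing in.

```bash
python3 -c "
from h import *
print(job.job_done())"
```

```text
the job is handed in; nothing more can be done
None
```

The job is done and handed in at about 23 s of the 64 s allowed. I lifted the lid over its lip, slid it out and laid it on the bench. The sieve was then shaken over the open box and set back in its nest.

**Last checks**
- **Nuts:** all six were visible on the box floor in the top view, and the load on the wrist fell from about 6.0 N to 5.1 N, roughly the weight of six nuts.
- **Collars:** three were counted in the sieve on the way back to the nest. At the end the sieve was level in the nest, with its bar centre within about 1 mm of where it started.
- **Lid and bystanders:** the lid lies flat beyond the box's front wall, not touching it. The clamp, carrier, screwdriver and other sieves looked unmoved by eye; I did not measure them.

**What went less well**
- The tool's tilt drifted by up to about 4°, so the sieve was carried and shaken a few degrees off level.
- While being set down, the sieve touched the nest's recess wall with up to about 11 N on the wrist, then settled level when released.
- The first grip on the lid handle was off-centre and put about 39 N sideways on the fingers. I released it and gripped again.

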